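Shut the barbecue hatch and throw its latch

TASK

Push the hatch's open lid down until it is fully shut, then push the toggle latch lever over past its centre so that it snaps down onto the lid's side and stays there. Do not lift the lid right up on the way, and leave everything else on the ledge where it is, neither shoved nor picked up.

Things in the scene. Friction and masses are not known exactly. Their poses are not given: they have to be found in the camera images.
- hatch: fixed steel hatch: a raised open curb 200 mm (its x) by 300 mm (its y) by 60 mm tall. Origin at the centre of its underside on the slab; its x points from the latch edge (front, nearest the robot) to the hinge edge. Its yaw varies up to 0.25 rad
- lid (a joint): angle of the hatch's lid in rad: 0 fully shut (flat), growing as its front edge rises; starts 0.45 to 0.85. The hinge line runs along the hatch's y on the far side, 95 mm from the hatch's origin along its x, 60 mm above the slab. The stiff hinge holds the lid at whatever angle it is left; a push down of a few N on its front half closes it
- lid_press (a point): point on the lid's upper face at the middle of its width, 150 mm from the hinge line; moves with the lid. The lid is a steel plate 6 mm thick, 190 mm from hinge to front edge, 300 mm wide, about 0.4 kg; its top face is 66 mm above the slab when shut. At its front edge, 172 to 184 mm from the hinge and 100 mm wide, is a raised lip 6 mm high
- lever (a joint): angle of the over-centre latch lever in rad about an axis parallel to the hatch's y: 0 open (leaning 0.45 rad back from upright, away from the lid), 0.45 upright (dead centre), 1.2 latched (leaning 0.75 rad over the lid, its short claw lying just over the lid's front margin). A spring drives it away from upright to whichever end is nearer; tipping it takes 2 to 3 N at the cross-bar
- latch_pivot (a point): pivot of the lever, 75 mm above the slab, 18 mm in front of the curb (118 mm in front of the hatch's origin along its x) and some 65 to 115 mm to one side of the middle, left or right. It sits between cheeks on a steel pedestal 34 x 50 mm, cheek tops 86 mm above the slab. Its axes are the hatch's
- lever_bar (a point): centre of the cross-bar at the lever's free end: a steel bar 16 mm in diameter and 32 mm long, parallel to the hatch's y, 75 mm from the pivot; the arm between is flat steel 18 mm wide and 9 mm thick. When open the bar is about 143 mm above the slab and 33 mm in front of the pivot; upright its centre is 150 mm above the slab
- stop: plain fixed pedestal of the same kind as the latch's (34 x 50 x 62 mm) with a flat rubber pad on top and no lever, at the other side of the hatch's front edge; nothing to operate. Origin at the centre of its underside
- salt_pig_mid (a point): white ceramic salt pig, round, 104 mm across and 112 mm tall; point on its axis 55 mm above its foot. To be left alone
- tub_mid (a point): snap-lid plastic tub, 128 x 93 x 65 mm tall; point at its centre, 33 mm up. To be left alone
- foil_trays_mid (a point): stack of rectangular aluminium foil trays, 198 x 148 x 48 mm tall; point at its centre, 20 mm up. To be left alone
- brush_mid (a point): grill brush lying on the slab, 310 mm long along its own x, 45 mm wide, 40 mm tall; point 30 mm up near mid-length. To be left alone
- mallet_mid (a point): timber meat mallet lying on the slab, 250 mm long along its own x, head 100 mm wide and 60 mm tall; point 30 mm up near mid-length. To be left alone
- jar_mid (a point): small spice jar, 45 mm across and 73 mm tall, standing in front of the hatch between latch and stop; point at its centre, 36 mm up. To be left alone

How it is judged (in metres and radians):
On the way, in this order (a step that is already met when the one before it is completed fails the run):
1. the lid is pushed fully shut while the latch is still open (value of joint lid below 0.03 rad and value of joint lever below 0.3 rad), for 0.1 s.
2. the lever has snapped over to the latched end (value of joint lever above 1.12 rad and value of joint lid below 0.03 rad), for 0.2 s.
At the end, for the whole second after the job is handed in: Lid shut (under 0.03 rad), lever at its latched end (over 1.12 of 1.2 rad) and at rest, every other object within 20 mm of where it stood (all of step 2 and velocity of joint lever between -0.1 and 0.1 rad/s and distance of each of salt_pig_mid, tub_mid, foil_trays_mid, brush_mid, mallet_mid, jar_mid from where it was at the start of the episode below 0.02 m); the robot touches nothing.
It fails at once if the lever is thrown over while the lid is still open (value of joint lever above 0.6 rad and value of joint lid above 0.1 rad).
It fails at once if the lid is lifted right up (over 1 rad) instead of pushed down (value of joint lid above 1 rad).
It fails at once if another object is shoved or picked up (moved over 20 mm) (distance of any of salt_pig_mid, tub_mid, foil_trays_mid, brush_mid, mallet_mid, jar_mid from where it was at the start of the episode above 0.02 m).
It also fails if it takes over 48 s, if anything falls off the work surface, if the arm or the gripper's body presses on something with over 40 N, if the wrist force passes 120 N, or if a joint passes its speed limit or range.

ROBOT

A 6-joint arm with a two-finger parallel gripper is mounted at the origin on the work surface. World frame = base frame: x ahead of the robot, y to its left, z up, the work surface at z = 0. Lengths are in m, angles in degrees, forces in N, time in s.
With the tool pointing down it reaches from about 0.35 to 0.85 m from the base axis. Payload 8.1 kg.
Tool frame: the origin (TCP) lies midway between the tips of the shut fingers; the grasp point (between the pads) lies 19 mm behind it; z points along the fingers, y is the line along which they close (so a half turn about z gives the same grasp; the last joint's range is limited). The gripper opens to 93 mm and grips with 3 to 60 N. Pads are 15 mm wide; open, the fingers measure 128 mm over their backs; the gripper's body (75 mm by 188 mm) begins 65 mm behind the grasp point.
Start: joints at [58.705, 7.471, 85.268, -0, 87.261, -4.893], TCP at [0.267, 0.537, 0.219] pointing down, gripper open.
Joint ranges: [-169.43, 169.43], [-51.17, 129.36], [1.28, 143.12], [-76.62, 256.62], [0, 156.53], [-152.29, 152.29]. Speed limits (degrees/s): [136.94, 136.94, 159.86, 180, 180, 180].

INTERFACE

Orientations are given as [roll, pitch, yaw] about the fixed x, y, z axes, in that order (R = Rz(yaw) Ry(pitch) Rx(roll)).
In Python, from cell import bot, set_gripper, kin, monitor, grab_frame, camera_model, order, boxes_of, spot_point gives the robot as it stands. Calls block until the motion is done:
- bot.move_ptp(position, orientation): joint-space move of the TCP to a pose.
- bot.move_linear(position, attitude=None, feed=0.15): straight line of the TCP; attitude=None keeps the orientation; feed is the mean speed in m/s.
- bot.movej(angles): joint-space move.
- set_gripper(opening): finger opening in m; the grip force is fixed at half the most; returns when the fingers have stopped.
- bot.sleep(seconds).
- kin.ik(position, orientation): joint angles nearest the present ones, or None.
- monitor.sense(): the state.
- grab_frame(name): name is "scene" or "side" or "wrist"; returns the picture (384x512x3 uint8, red, green, blue); there is no depth.
- camera_model(name): a dict with "fovy" (degrees; the focal length in pixels is half the picture's height over the tangent of half this angle, whatever the lens; pixels are square), "cx", "cy" (the principal point, pixels), "k1" (the pictures are not rectified: a ray, as slopes to the right and down, at radius r is drawn at 1 + k1 r^2 times it, then the intrinsics apply), "position" and "attitude" of the camera in the world. Camera axes: x right, y up, looking along -z (the intrinsics and any distortion apply to the point x, -y, -z); pixel columns grow to the right and rows downward; lengths in m; the calibration is good to about 2 mm. A picture is of the moment at which its call begins: read the wrist's pose just before it. camera_model takes no time and is no camera call; for the wrist camera it gives the pose at the moment of the call.
A pose or a line that the arm cannot do raises bot.MotionError and nothing moves.
- order.finish_job(): hands the job in; it is judged then, once.
Trained networks look in the newest picture that a camera, given by its name, has taken for a name from the list of things; names that differ only in an ending like _2 or _b are one class to them, and where a whole thing is asked for, a point or a joint stands for the part that bears it (a point fixed in the world has none). Each returns a list of dicts, best first, with "p" (0 to 1); they miss things now and then, are a little off and sometimes report something else, mostly with a low value. They report only what shows in the picture. A call takes as long as a camera call.
- boxes_of(target, camera): "position" ([column, row] in pixels, amid what is visible of it).
- spot_point(target, camera): "position" ([column, row] in pixels: a listed point, or the origin of a listed thing).
The state is a dict: "time_s": time; "joints": joint angles; "qd": joint speeds; "joint_torque": joint torques, N m; "ee_pos": TCP position; "orientation": TCP orientation; "wrist_force": force on the tool from outside, world axes, zero at the start; "wrist_torque": the same for the moment, N m; "grip_width": finger opening in m; "finger_force": force on a finger pad.
Only numpy, scipy, OpenCV 4.12 (cv2) and the standard library are available. Lean on these libraries where they do the work, as an engineer would, in place of code of your own. Each camera call takes 0.05 s, during which the arm holds its last target. There are 200 camera calls.

## Working session

There is one attempt and no reset: what is moved stays moved. The work goes in short steps, each a Python script; the robot and the scene stay as the last script left them, time stands still between calls to the robot, and variables do not carry over. Pictures are saved under pics/ and viewed, at most 10 in all, crops included, and the job is handed in when it is done.

```bash
ls; mkdir -p pics; cat > h.py <<'E'
import numpy as np, cv2
from cell import *
from scipy.spatial.transform import Rotation as R
from scipy.optimize import least_squares
def cam(n):
    c=camera_model(n); c['f']=192/np.tan(np.radians(c['fovy'])/2); c['Rm']=R.from_euler('xyz',c['attitude'],degrees=True).as_matrix(); return c
def proj(c,P):
    q=(np.atleast_2d(P)-c['position'])@c['Rm']; s=np.c_[q[:,0]/-q[:,2],-q[:,1]/-q[:,2]]
    s=s*(1+c['k1']*(s**2).sum(1,keepdims=True)); return s*c['f']+[c['cx'],c['cy']]
def save(n,fn):
    im=grab_frame(n); cv2.imwrite('pics/'+fn,im[:,:,::-1]); return im
E
python3 - <<'E'
from h import *
ims=[]
for n in ['scene','side','wrist']:
    c=camera_model(n); print(n,c)
    save(n,n+'0.png')
    for t in ['hatch','lid_press','latch_pivot','lever_bar','stop','jar_mid','salt_pig_mid','tub_mid','foil_trays_mid','brush_mid','mallet_mid']:
        r=spot_point(t,n); print(t,[(np.round(d['position']).tolist(),round(d['p'],2)) for d in r[:2]])
print(monitor.sense()['time_s'])
E
```

```text
pics
scene {'fovy': 45.18463522690819, 'cx': 261.04355071140554, 'cy': 187.49589639504308, 'k1': 0.06291953421933988, 'position': array([ 1.15006406, -0.94626839,  0.95446626]), 'attitude': array([53.54954985,  0.65645765, 29.99574052])}
hatch [([266.0, 228.0], 0.9), ([251.0, 182.0], 0.28)]
lid_press [([269.0, 180.0], 0.56)]
latch_pivot [([248.0, 182.0], 0.67), ([275.0, 157.0], 0.27)]
lever_bar [([237.0, 163.0], 0.59)]
stop [([219.0, 242.0], 0.48)]
jar_mid [([214.0, 208.0], 0.56)]
salt_pig_mid [([284.0, 177.0], 0.46)]
tub_mid [([161.0, 265.0], 0.79), ([218.0, 274.0], 0.4)]
foil_trays_mid [([223.0, 276.0], 0.81), ([250.0, 184.0], 0.71)]
brush_mid [([187.0, 206.0], 0.76)]
mallet_mid [([271.0, 158.0], 0.94)]
side {'fovy': 45.095018603070955, 'cx': 255.0265960009589, 'cy': 189.58934252665748, 'k1': -0.08659900419566671, 'position': array([-0.0585103 , -0.71059765,  1.1509329 ]), 'attitude': array([ 43.39334757,   0.9892785 , -38.92756603])}
hatch [([287.0, 214.0], 0.62)]
lid_press [([288.0, 180.0], 0.94), ([285.0, 214.0], 0.48)]
latch_pivot [([235.0, 203.0], 0.8), ([194.0, 176.0], 0.6)]
lever_bar [([223.0, 192.0], 0.74)]
stop [([292.0, 256.0], 0.6)]
jar_mid [([252.0, 238.0], 0.81), ([285.0, 214.0], 0.25)]
salt_pig_mid [([232.0, 174.0], 0.57)]
tub_mid [([313.0, 301.0], 0.56), ([224.0, 196.0], 0.44)]
foil_trays_mid [([342.0, 260.0], 0.55), ([254.0, 238.0], 0.54)]
brush_mid [([233.0, 263.0], 0.95)]
mallet_mid [([191.0, 176.0], 0.82)]
wrist {'fovy': 68.41551001723037, 'cx': 262.7789507662607, 'cy': 186.52698929149093, 'k1': -0.02856973986150459, 'position': array([0.20288876, 0.56885994, 0.38559355]), 'attitude': array([-1.50097681e+01,  1.93397777e-02,  6.36629264e+01])}
hatch []
lid_press []
latch_pivot []
lever_bar []
stop []
jar_mid []
salt_pig_mid []
tub_mid []
foil_trays_mid []
brush_mid []
mallet_mid [([196.0, 342.0], 0.89)]
1.8
```

```bash
cat > fit.py <<'E'
from h import *
C={n:cam(n) for n in ['scene','side']}
obs={'scene':dict(hatch=(266,228),press=(269,180),pivot=(248,182),bar=(237,163),stop=(219,242)),
'side':dict(hatch=(287,214),press=(288,180),pivot=(235,203),bar=(223,192),stop=(292,256))}
def pts(p):
    x,y,w,a,s,t=p; H=lambda v:np.array([x,y,0])+R.from_euler('z',w).apply(v)
    L=lambda d,l,h:H([.095-d*np.cos(a)+h*np.sin(a)*1,l,.06+d*np.sin(a)+h*np.cos(a)])
    return dict(hatch=H([0,0,0]),press=L(.15,0,.006),pivot=H([-.118,s,.075]),bar=H([-.151,s,.143]),stop=H([-.118,t,0])),H,L
def res(p):
    P,_,_=pts(p); return np.concatenate([(proj(C[n],P[k])[0]-v) for n in C for k,v in obs[n].items()])
def fit(): return least_squares(res,[.6,0.1,0,.6,.09,-.09],loss='soft_l1',f_scale=3)
E
python3 - <<'E'
from fit import *
r=fit(); print(r.x.round(4)); print(res(r.x).reshape(-1,2).round(1).tolist())
P,H,L=pts(r.x)
def tri(a,b):
    return least_squares(lambda X:np.r_[proj(C['scene'],X)[0]-a,proj(C['side'],X)[0]-b],[.6,.1,.05]).x.round(3)
for k,a,b in [('jar',(214,208),(252,238)),('pig',(284,177),(232,174)),('tub',(161,265),(313,301)),('foil',(223,276),(342,260)),('brush',(187,206),(233,263)),('mallet',(271,158),(191,176))]: print(k,tri(a,b))
for k in obs['side']: print(k,P[k].round(3),tri(obs['scene'][k],obs['side'][k]))
a=[]
for n in C:
    im=cv2.imread(f'pics/{n}0.png')
    for u in [H([sx*.1,sy*.15,.06]) for sx in(-1,1) for sy in (-1,1)]+[L(.19,l,.006) for l in(-.15,.15)]:
        cv2.circle(im,tuple(int(v) for v in proj(C[n],u)[0].round()),2,(0,0,255),-1)
    for k in P: cv2.circle(im,tuple(int(v) for v in proj(C[n],P[k])[0].round()),2,(0,255,0),-1)
    a.append(cv2.resize(im[110:340,110:400],None,fx=1.37*2,fy=2.6)[:598,:795]); cv2.imwrite(f'pics/{n}_fit.png',a[-1])
E
```

```text
[ 0.6196 -0.0042  0.1594  0.8203  0.117  -0.114 ]
[[2.3, -0.2], [-1.8, 2.3], [-1.3, -1.9], [-0.4, -2.2], [-0.8, 0.5], [-0.2, 0.4], [0.1, -2.9], [-0.3, -1.2], [2.9, 0.8], [-0.7, -0.2]]
jar [ 0.449 -0.041  0.044]
pig [0.564 0.212 0.047]
tub [ 0.451 -0.304  0.026]
foil [ 0.618 -0.251  0.016]
brush [ 0.357 -0.065  0.03 ]
mallet [0.459 0.308 0.036]
hatch [ 0.62  -0.004  0.   ] [ 0.616 -0.01   0.005]
press [ 0.617 -0.005  0.174] [ 0.616 -0.002  0.172]
pivot [0.484 0.093 0.075] [0.487 0.095 0.066]
bar [0.452 0.087 0.143] [0.45  0.098 0.133]
stop [ 0.521 -0.136  0.   ] [ 0.523 -0.136  0.001]
```

View pics/scene_fit.png

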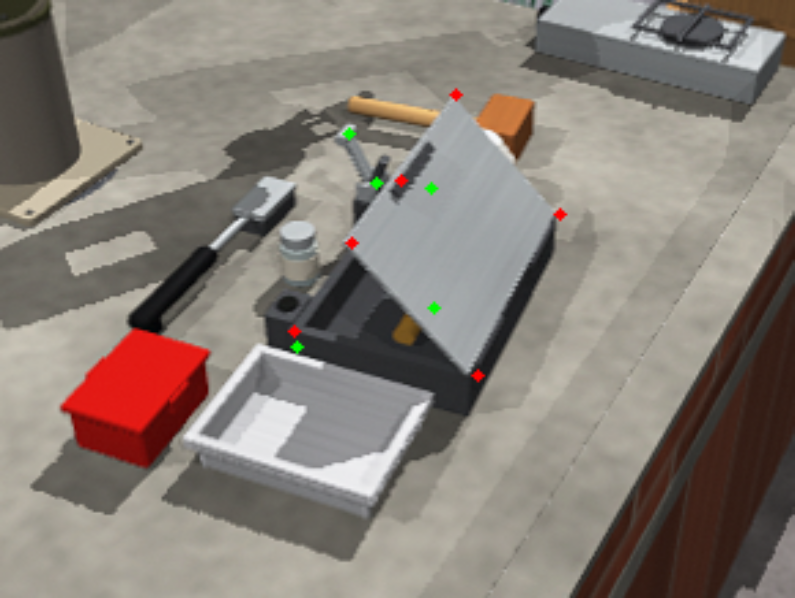

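View pics/side_fit.png

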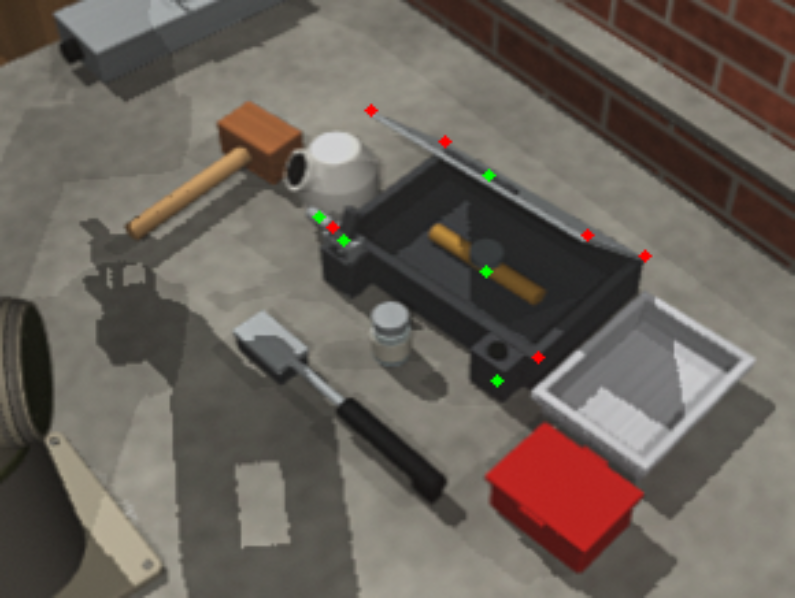

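```bash
python3 - <<'E'
from fit import *
p=fit().x; P,H,L=pts(p); w=np.degrees(p[2])
S=monitor.sense(); print(S['orientation'],S['time_s'])
l=-.03; arc=lambda a,h:np.array([*H([.095-.145*np.cos(a),l,0])[:2],.06+.145*np.sin(a)+.006*np.cos(a)+h])
q0=S['joints']; c=[]
for yw in (w,w+180):
    q=kin.ik(arc(.95,.08),[180,0,yw]); print(yw,q); 
    if q is not None: c.append((abs(np.array(q)-q0).max(),yw))
yw=min(c)[1]; O=[180,0,yw]
np.save('yw.npy',yw)
set_gripper(0)
bot.move_linear([*S['ee_pos'][:2],.36])
bot.move_ptp([*arc(.9,0)[:2],.34],O)
bot.move_linear(arc(.92,.01),feed=.1)
f0=np.array(monitor.sense()['wrist_force']); print('f0',f0)
for a in np.arange(.85,.04,-.1):
    bot.move_linear(arc(a,0),feed=.12); print(round(a,2),np.round(np.array(monitor.sense()['wrist_force'])-f0,1))
for h in np.arange(.006,-.0061,-.001):
    bot.move_linear(arc(0,h),feed=.03); f=np.array(monitor.sense()['wrist_force'])-f0; print(round(h,3),f.round(1))
    if f[2]>22: break
print(monitor.sense()['ee_pos'])
bot.move_linear([*arc(0,0)[:2],.26],feed=.2)
for n in C: save(n,n+'1.png')
print(monitor.sense()['time_s'])
E
```

```text
[-1.79998705e+02  1.30168428e-03  1.53597908e+02] 1.8
9.1350429391116 [-7.52082719e+00  1.22352115e+01  7.55248707e+01 -2.54444375e-14
  9.22399179e+01  7.33441299e+01]
189.1350429391116 [  -7.52082719   12.23521147   75.52487067    0.           92.23991786
 -106.65587013]
f0 [-0.12865779  0.9661538   0.2591901 ]
0.85 [-0.6 -0.  -0.4]
0.75 [ 0.1 -0.3  0.1]
0.65 [ 0.2 -0.6 -0.2]
0.55 [-0.  -1.3 -0. ]
0.45 [-0.1 -0.7 -0.6]
0.35 [ 1.  -1.2  0. ]
0.25 [-0.3 -0.7 -0.3]
0.15 [ 0.  -1.7  0. ]
0.05 [-0.1 -0.6 -0.4]
0.006 [-0.5 -1.2  0.4]
0.005 [-0.3 -1.1  2.3]
0.004 [-0.5 -1.4  1.7]
0.003 [ 0.6 -0.8  1.4]
0.002 [ 1.5 -1.4  1.4]
0.001 [-0.1 -2.1  0.9]
0.0 [-1.4 -1.8  4.3]
-0.001 [-5.4  0.6 12.4]
-0.002 [-9.6 -0.1 19.7]
-0.003 [-14.6  -0.5  27.6]
[ 0.5750414  -0.04183596  0.06606517]
14.5667
```

```bash
python3 - <<'E'
import cv2,numpy as np
a=[cv2.resize(cv2.imread(f'pics/{n}1.png')[130:310,150:350],(400,360)) for n in('scene','side')]
cv2.imwrite('pics/m1.png',np.hstack(a))
E
```

```text
(no output)
```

View pics/m1.png

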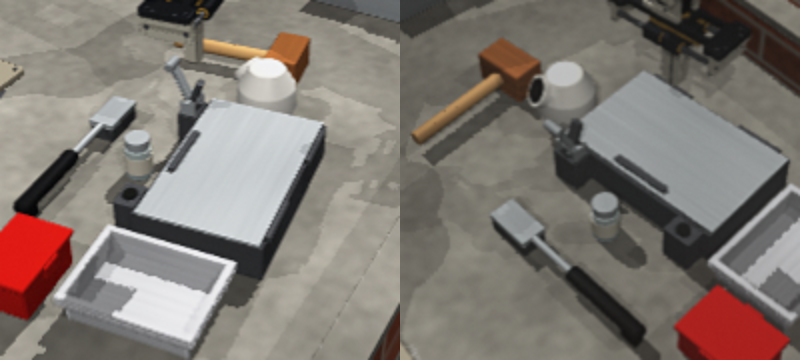

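The lid lies flat on the curb and the lever is still leaning back, with its bar near (237,161) in the scene picture. Next I push the lever.

```bash
python3 - <<'E'
from fit import *
p=fit().x; P,H,L=pts(p); O=[180,0,float(np.load('yw.npy'))]
B=lambda dx,z:np.array([*H([-.118+dx,p[4]-.001,0])[:2],z])  # dx from pivot
bot.move_ptp(B(-.085,.26),O)
bot.move_linear(B(-.085,.138),feed=.15)
f0=np.array(monitor.sense()['wrist_force'])
u=R.from_euler('z',p[2]).apply([1,0,0])
for dx in np.arange(-.065,.031,.008):
    bot.move_linear(B(dx,.138),feed=.06); f=np.array(monitor.sense()['wrist_force'])-f0
    print(round(dx,3),round(f@u,1),f.round(1))
    if np.linalg.norm(f)>25: print('stop'); break
bot.sleep(.3)
bot.move_linear(B(-.03,.16),feed=.12)
bot.move_linear(B(-.085,.26),feed=.2)
for n in C:
    save(n,n+'2.png')
a=[cv2.resize(cv2.imread(f'pics/{n}2.png')[130:310,150:350],(400,360)) for n in C]
cv2.imwrite('pics/m2.png',np.hstack(a)); print(monitor.sense()['time_s'])
E
```

```text
-0.065 -1.1 [-1.  -1.   0.4]
-0.057 -1.9 [-1.8 -0.9  0.8]
-0.049 -2.9 [-3.   0.2 -1.2]
-0.041 -2.4 [-2.4 -0.4 -0.5]
-0.033 -1.4 [-1.3 -0.9  0.1]
-0.025 -1.6 [-1.6 -0.5  0.3]
-0.017 -0.8 [-0.6 -1.3  0.2]
-0.009 -1.3 [-1.2 -0.8  1. ]
-0.001 -2.2 [-2.  -1.3  0.4]
0.007 -1.3 [-1.2 -0.8  0.6]
0.015 -0.9 [-1.   0.1 -0.1]
0.023 -1.5 [-1.6  0.   0.6]
21.7333
```

View pics/m2.png

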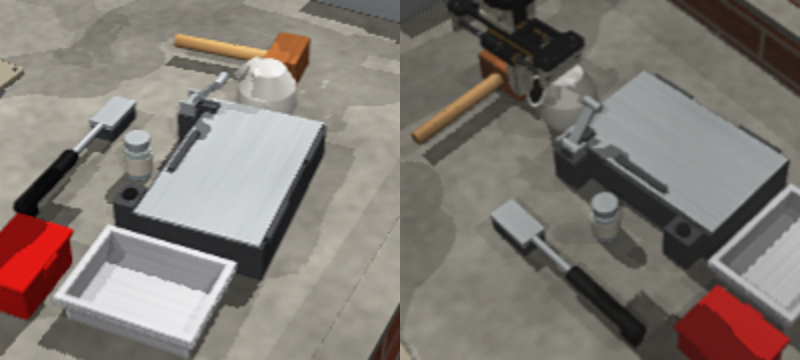

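The lever now leans over the lid, with its bar near (262,168) in the scene picture, and the other objects look unmoved. I'll compare the bar with where it should be when fully latched, then hand in if it matches.

```bash
python3 - <<'E'
from fit import *
p=fit().x; P,H,L=pts(p)
ok=True
for n in C:
    q=proj(C[n],H([-.118+.0511,p[4],.130]))[0]; grab_frame(n); r=spot_point('lever_bar',n)
    print(n,q.round(1),[(np.round(d['position'],1),round(d['p'],2)) for d in r[:2]])
    ok&=bool(r) and min(np.linalg.norm(q-d['position']) for d in r)<7
if ok: print(order.finish_job())
E
```

```text
scene [261.1 169.2] [(array([162.1, 261.6]), 0.66), (array([283.2, 176.5]), 0.54)]
side [245.2 180.6] [(array([246. , 181.5]), 0.72), (array([254.6, 240. ]), 0.51)]
the job is handed in; nothing more can be done
None
```

The lid is shut and the lever is snapped over onto it: the side camera puts the bar within about 1 px of its fully latched position. The other objects look unmoved and the job is handed in after about 22 s, with no verdict returned.

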